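# Set the polariser on a board inspection camera

## Robot

A 6-joint arm with a two-finger parallel gripper is mounted at the origin on the work surface. World frame = base frame: x ahead of the robot, y to its left, z up, the work surface at z = 0. Lengths are in mm, angles in rad, forces in N, time in s.
With the tool pointing down it reaches from about 325 to 900 mm from the base axis. Payload 3.5 kg.
Tool frame: the origin (TCP) lies midway between the tips of the shut fingers; the grasp point (between the pads) lies 19 mm behind it (r.grip_depth is the distance from the TCP to the grasp point, in mm); z points along the fingers, x is the direction in which the jaws open and shut, and the axes are right-handed (so a half turn about z gives the same grasp; the last joint's range is limited). The gripper opens to 85 mm and grips with 20 to 120 N. Pads are 22 mm wide; open, the fingers measure 114 mm over their backs; the gripper's body (76 mm by 85 mm) begins 54 mm behind the grasp point. The pads swing forward as they close: fully open they stand 13 mm farther back than shut.
Start: joints at [-1.34, 0.276, -0.026, 1.268, 0, 1.467], TCP at [204.76, -590.504, 231.313] pointing down, gripper open.
Joint ranges: [-3.12, 3.12], [-0.85, 1.88], [-1.08, 1.24], [-1.95, 2.15], [-1.57, 1.53], [-3.14, 3.14]. Speed limits (rad/s): [2.57, 2.57, 3.14, 3.14, 3.14, 3.14].

## Interface

Orientations are given as a unit quaternion [x, y, z, w].
In Python, from bench import r gives the robot as it stands.
- The arm moves only by the tool servo_tool, never from a script. Its argument "steps" is a list of rows, each a list of 7 numbers: the shift along the tool's x, y, z scaled (see below), then the turn, a rotation vector about the tool's x, y, z scaled (see below), then the gripper command: -1 is fully open, 1 is shut, values between are in proportion. In form: [[tx, ty, tz, ax, ay, az, jaw], ...]. A call has 1 to 10 rows; each row is the pose to reach, as a shift and turn from the pose commanded when the call began, along the tool's axes at that moment; what a row does not reach only later rows make up. The controller multiplies each number of a shift by 0.2 m and each number of a turn by 90 degrees. A row lasts 1/12 s, in which the tool goes at most 41.7 mm and 7.16 degrees, less where a joint would pass 70% of its speed; a pose out of reach is approached as far as the arm can. A call with a number of a shift or a turn outside -1 to 1 is refused whole. A call with a gripper value outside its range is refused whole. The fingers move at their own pace and stop on an object; "grip_force" is the grip in N (left out, the last holds). Time passes only in rows, so rows that repeat a pose let the fingers close. It gives the time, the measured TCP pose, the force and the opening at its end, in the units of the state.
- r.get_state(): the state, without advancing time (a new reading comes with each control period).
- r.grab_frame(name): name is "side" or "top"; returns the picture (480x640x3 uint8, blue, green, red); there is no depth.
- r.get_calibration(name): a dict with "vertical_fov" (degrees; the focal length in pixels is half the picture's height over the tangent of half this angle, whatever the lens; pixels are square), "cx", "cy" (the principal point, pixels), "R" (3x3) and "t" (3): a world point X has camera coordinates R X + t. Camera axes: x right, y down, z forward; pixel columns grow to the right and rows downward; lengths in mm; the calibration is good to about 2 mm. A picture is of the moment at which its call begins. get_calibration takes no time and is no camera call.
- r.job_done(): hands the job in, once; it reports no verdict.
The state is a dict: "time": time; "qpos": joint angles; "joint_vel": joint speeds; "effort": joint torques, N m; "tcp_pos": TCP position; "tcp_rot": TCP orientation; "ft_force": force on the tool from outside, world axes, zero at the start; "ft_torque": the same for the moment, N m; "finger_gap": opening from 0.0 (shut) to 1.0 (fully open).
Only numpy, scipy, OpenCV 4.12 (cv2) and the standard library are available. Lean on these libraries where they do the work, as an engineer would, in place of code of your own. Each camera call takes 0.05 s, during which the arm holds its last target. There are 200 camera calls.

## Task

Get the inspection camera ready for a glare-free look at the board under it: press the white push button on the ring light's control box to switch the light on, and set the polariser to 60 degrees by pushing its lever around with a fingertip until the line on the lever stands at the 60 mark, the third long mark counted counter-clockwise (seen from above) from the 0 end of the scale. Push gently, do not pinch the lever, and leave the board and everything else on the bench where it lies.

Things in the scene. Friction and masses are not known exactly. Their poses are not given: they have to be found in the camera images.
- station: inspection camera stand, fixed to the bench: grey base plate 200 x 260 x 15 mm (x, y, z). Origin: centre of the base's underside; z up. A steel column 25 mm thick, 306 mm high, stands at its (0, +100 mm), with a clamp and side knobs (74 mm over the knobs along x) at z 211 to 253 mm. The stand is delicate: push it or its lever with a few newtons; 15 N is too much
- camera_top (a point): top of the small camera (29 mm square) on the optical axis, at the stand's (0, -30 mm), 261 mm above the bench. Below it hangs the lens (radius 21 mm), looking straight down, with a black ring light round it (radius 58 mm, z 130 to 155 mm). A boom 24 mm wide at z 230 to 242 mm runs from the camera to the column along the stand's +y
- scale_zero (a point): outer end of the scale's 0 mark, 80 mm from the axis, z 131 mm. The scale is on a fixed black flange (radius 80 mm, flat top) under the ring light: ten white marks, one every 10 degrees, those at 0, 30, 60 and 90 long (18 mm), the others short (8 mm). It runs counter-clockwise seen from above. From the stand's +x axis the 0 mark lies at 190 and the 60 mark at 250 degrees
- ring_axis (a point): point on the upright turning axis of the polariser ring (the optical axis), 124 mm above the bench; fixed to the stand, axes parallel to the stand's. The ring (radius 82 mm, z 116 to 128 mm) is just under the scale flange; it and its lever turn, nothing else does
- lever_end (a point): point on the lever's centre line, 127 mm from the ring axis, 124.5 mm above the bench; turns with the ring, x axis along the lever outwards. The level aluminium lever sticks straight out of the ring: a bar 12 mm wide, 10 mm high, 80 to 120 mm from the axis, with a black index line along its top, then a round grip 15 mm thick, 120 to 138 mm. Free space under and beside it
- polariser (a joint): turn of the polariser ring and lever, rad: the reading of the scale at the lever's line, 0 at the 0 mark, 1.047 at the 60 mark, growing counter-clockwise seen from above. Stops at 0 and pi/2. Light friction, about 1 N at the lever's end; no spring, it stays where it is left. Starts between 2 and 35 degrees
- controller: control box of the ring light, fixed to the bench, grey with a black top, 130 x 90 x 45 mm (x, y, z). Origin: centre of its underside, z up. On its top are the white push button at its (-35 mm, 0) and a black brightness knob, 30 mm wide and 13 mm high, at its (+32 mm, 0); the knob does not matter
- light_button_top (a point): centre of the top of the white round push button (28 mm wide) on the control box; it is pressed straight down and moves with the button
- light_button (a joint): travel of the push button, m: 0 released, 0.006 fully down (5 N); a spring returns it
- board: loose green circuit board 100 x 70 x 3 mm with parts up to 14 mm high, lying on the stand's base under the lens; origin at the centre of its underside. To be left alone
- spare_board: loose green circuit board 90 x 60 mm on the bench, with parts up to 14 mm high; origin at the centre of its underside. To be left alone
- solder_spool: loose black spool of solder wire, 60 mm wide and 48 mm high, standing upright; origin at the centre of its underside. To be left alone
- capacitor: loose can capacitor, 35 mm wide, 70 mm high, standing near the stand; origin at the centre of its underside. To be left alone
- flux_jar: loose amber jar with a black cap, 44 mm wide, 45 mm high, near the stand, on the lever's side; origin at the centre of its underside. To be left alone
- screwdriver: loose screwdriver 190 mm long with a black handle, lying on the bench. To be left alone
- multimeter: loose hand-held multimeter 180 x 85 x 46 mm lying on its back; origin at the centre of its underside. To be left alone
Not all that is in view belongs to the job. Leave any red or yellow look-alike of the controller alone.

How it is judged:
By the outcome, as a careful person would: the job done as asked, in the order asked, and still so for the second after the job is handed in, with the robot touching nothing.
It also fails if it takes over 51 s, if anything falls off the work surface, if the arm or the gripper's body presses on something with over 40 N, if the wrist force passes 120 N, or if a joint passes its speed limit or range.

## Working session

There is one attempt and no reset: what is moved stays moved. The work goes in short steps, Python scripts to look and compute and a tool call to move; the robot and the scene stay as the last step left them, time stands still between calls to the robot, and variables do not carry over. Pictures are saved under pics/ and viewed, about 8 in all and at most 12, crops included, and the job is handed in when it is done.

Besides the shell and the picture viewer there is one more tool, called after "Call:" by a JSON object that holds its "api" and its "payload", one argument or row to a line. servo_tool: Moves the arm, as the interface text tells. Its arguments: {"type":"object","properties":{"steps":{"type":"array"},"grip_force":{"type":"number"}},"required":["steps"]}

```bash
mkdir -p pics; cat > h.py <<'E'
import numpy as np, cv2
from bench import r
def cal(n):
    c=r.get_calibration(n); f=240/np.tan(np.radians(c["vertical_fov"])/2)
    return f,c["cx"],c["cy"],np.array(c["R"]),np.array(c["t"]).ravel()
def back(n,u,v,z):
    f,cx,cy,R,t=cal(n); d=R.T@np.array([(u-cx)/f,(v-cy)/f,1]); o=-R.T@t
    return (o+d*(z-o[2])/d[2]).round(1)
def proj(n,X):
    f,cx,cy,R,t=cal(n); p=R@np.array(X,float)+t
    return (f*p[0]/p[2]+cx).round(1),(f*p[1]/p[2]+cy).round(1)
E
python3 - <<'E'
from h import *
print(r.get_state())
for n in("side","top"):
    cv2.imwrite(f"pics/{n}0.png",r.grab_frame(n)); c=cal(n); print(n,c[:3],-c[3].T@c[4],c[3])
    print(r.get_calibration(n).keys())
E
```

```text
{'time': 0.0, 'qpos': array([-1.34037613e+00,  2.77123260e-01, -2.78631344e-02,  1.26800099e+00,
       -7.38977027e-06,  1.46740545e+00]), 'joint_vel': array([-0.00036161, -0.00075634,  0.00098415,  0.00134285, -0.00051974,
       -0.00062238]), 'effort': array([ 1.69013383e-03, -4.45503867e+01,  2.95208234e+01,  1.64822355e-02,
        4.12447753e-05,  8.43041136e-06]), 'tcp_pos': array([ 204.59642298, -589.75079037,  230.17410401]), 'tcp_rot': array([ 8.14752882e-01, -5.79807331e-01, -8.24703856e-04, -7.21151246e-04]), 'ft_force': array([-0.28167725,  0.08549638, -0.92149847]), 'ft_torque': array([-0.03300047,  0.00794099,  0.03946433]), 'finger_gap': 0.9972831806759629}
side (np.float64(581.3538221002802), 320.99145015182904, 230.85629708874103) [-230.46836502  958.59823767 1053.35279933] [[-0.80076944 -0.59882176  0.01344599]
 [-0.36530907  0.47047033 -0.80324775]
 [ 0.47467629 -0.6481282  -0.59549329]]
dict_keys(['vertical_fov', 'cx', 'cy', 'R', 't'])
top (np.float64(503.91544917905156), 321.73798916712127, 239.83799781810052) [ 3.88451419e+02 -5.83800835e-01  1.56306727e+03] [[-2.13189961e-02 -9.99770390e-01 -2.16040119e-03]
 [-9.97589428e-01  2.14151206e-02 -6.60055006e-02]
 [ 6.60366103e-02  7.48022378e-04 -9.97816920e-01]]
dict_keys(['vertical_fov', 'cx', 'cy', 'R', 't'])
```

View pics/top0.png

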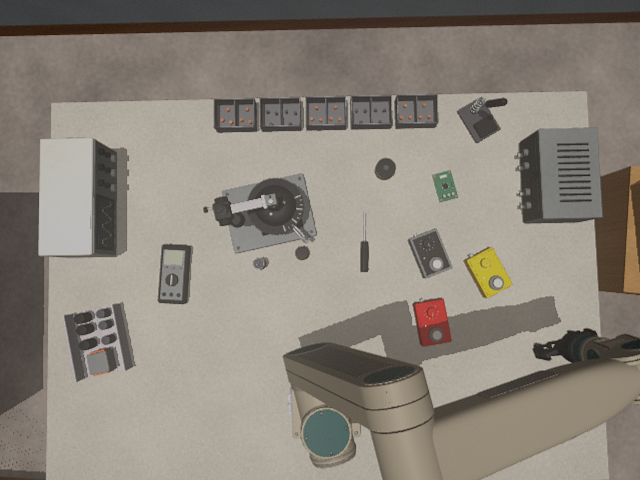

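View pics/side0.png

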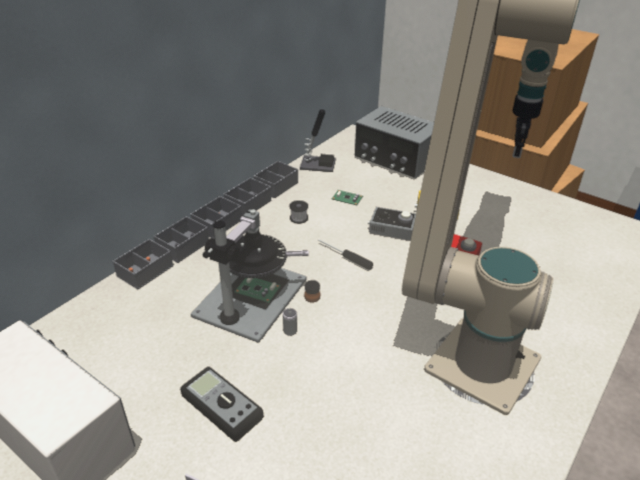

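Top view: three boxes could be taken for the controller: grey/black (430,253) with the button near (437,264), yellow (488,271) and red (433,322). I choose the grey one. The stand's optical axis is near (272,205) and its lever points to about (308,237), with the jar at (302,253) and the capacitor at (261,263). Next is one close crop of each.

```bash
python3 - <<'E'
import cv2,numpy as np
a=cv2.imread("pics/top0.png")
L=cv2.resize(a[165:275,205:325],None,fx=5,fy=5,interpolation=cv2.INTER_CUBIC)
R=cv2.resize(a[220:290,400:450],None,fx=4,fy=4,interpolation=cv2.INTER_CUBIC)
o=np.zeros((550,800,3),np.uint8);o[:,:600]=L;o[:280,600:]=R
cv2.imwrite("pics/crop1.png",o)
E
```

```text
(no output)
```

View pics/crop1.png

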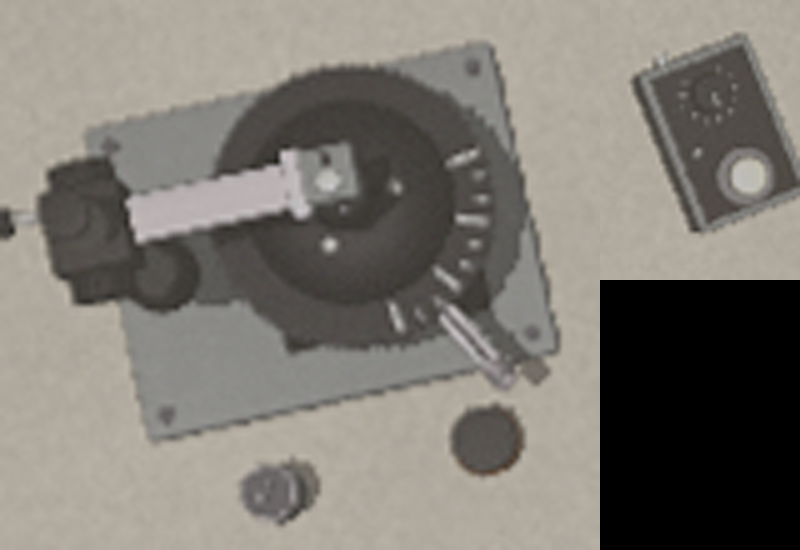

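```bash
cat >> h.py <<'E'
def c2(x,y): return 205+(x+.5)/5-.5,165+(y+.5)/5-.5
E
python3 - <<'E'
from h import *
P=[back("top",*c2(*p),15)[:2] for p in [(88,130),(490,43),(556,352),(152,440)]]
P=np.array(P);print(P)
print("sides",np.linalg.norm(P-np.roll(P,-1,0),axis=1))
c=P.mean(0); ey=(P[0]+P[3]-P[1]-P[2]); ey/=np.linalg.norm(ey); ex=np.array([ey[1],-ey[0]])
yaw=np.arctan2(ex[1],ex[0]); ax=c-30*ey
print("center",c,"yaw",np.degrees(yaw),"axis",ax)
print("camera top centre",back("top",*c2(325,178),261), "proj axis", proj("top",[*ax,261]))
for n,p,z in [("0out",(404,332),131),("0in",(391,304),131),("30out",(459,290),131),("60out",(489,222),131),("90out",(480,151),131),("lever in",(443,308),129.5),("lever out",(493,363),129.5),("grip end",(508,382),126)]:
    X=back("top",*c2(*p),z)[:2]; d=X-ax
    print(n,X,"rad",np.linalg.norm(d).round(1),"stand ang",(np.degrees(np.arctan2(d[1],d[0])-yaw)%360).round(1))
for n,p,z in [("jar",(487,440),45),("cap",(268,492),70)]: print(n,back("top",*c2(*p),z))
b=lambda x,y,z: back("top",400+(x-600+.5)/4-.5,220+(y+.5)/4-.5,z)
for n,p in [("button",(747,177)),("knob",(708,97)),("c1",(636,75)),("c2",(742,35)),("c4",(698,232))]: print(n,b(*p,50 if n!="c1" else 45))
E
```

```text
[[650.5 305.8]
 [699.6  55.6]
 [506.2  18.5]
 [457.3 268.1]]
sides [254.97225339 196.92630601 254.34498226 196.84392294]
center [578.4 162. ] yaw 11.093723011557852 axis [584.17243382 132.56058751]
camera top centre [580.9 133.9 261. ] proj axis (np.float64(270.1), np.float64(199.0))
0out [510.7 103.6] rad 79.0 stand ang 190.4
0in [526.9 110.7] rad 61.3 stand ang 189.8
30out [534.1  71.8] rad 78.7 stand ang 219.4
60out [572.8  53.9] rad 79.5 stand ang 250.7
90out [613.8  58.3] rad 80.0 stand ang 280.7
lever in [524.1  81.2] rad 79.0 stand ang 209.4
lever out [492.   53.2] rad 121.6 stand ang 209.6
grip end [481.2  45. ] rad 135.2 stand ang 209.3
jar [451.7  60.9  45. ]
cap [422.6 190.1  70. ]
button [ 409.  -341.5   50. ]
knob [ 469.7 -314.4   50. ]
c1 [ 487.7 -261.8   45. ]
c2 [ 515.9 -341.7   50. ]
c4 [ 368.7 -303.4   50. ]
```

The poses check out: base 197x255, marks at 190/219/251/281 degrees, button-to-knob 66.5 mm. The lever stands at about 19.5 degrees. I'm moving toward the button first, with the jaws shut.

Call:
{"api": "servo_tool", "payload": {
  "steps": [
    [-0.6,-0.98,0.3,0,0,-0.6,1],
    [-0.6,-0.98,0.3,0,0,-0.6,1],
    [-0.6,-0.98,0.3,0,0,-0.6,1],
    [-0.6,-0.98,0.3,0,0,-0.6,1],
    [-0.6,-0.98,0.3,0,0,-0.6,1],
    [-0.6,-0.98,0.3,0,0,-0.6,1],
    [-0.6,-0.98,0.3,0,0,-0.6,1],
    [-0.6,-0.98,0.3,0,0,-0.6,1],
    [-0.6,-0.98,0.3,0,0,-0.6,1]
  ],
  "grip_force": 40
}}

```text
time: 0.85
tcp_pos: [350.8, -411.7, 170.6]
tcp_rot: [0.989, -0.145, -0.001, -0.001]
ft_force: [0.7, -0.6, 0.2]
finger_gap: -0.0
```

```bash
cat >> h.py <<'E'
from scipy.spatial.transform import Rotation as Ro
def shift(X):
    s=r.get_state(); M=Ro.from_quat(s["tcp_rot"]).as_matrix()
    print("t",s["time"],"tcp",s["tcp_pos"].round(1),"F",s["ft_force"].round(1),"gap",round(s["finger_gap"],3),"yaw",np.degrees(np.arctan2(M[1,0],M[0,0])).round(1),"q",s["qpos"].round(2))
    print("cmd",(M.T@(np.array(X)-s["tcp_pos"])/200).round(3))
E
python3 -c "
from h import *
shift([409,-341.5,75])"
```

```text
t 0.85 tcp [ 350.8 -411.7  170.6] F [ 0.7 -0.6  0.2] gap -0.0 yaw -16.7 q [-0.98  0.17 -0.29  1.11 -0.    0.88]
cmd [ 0.178 -0.419  0.478]
```

Call:
{"api": "servo_tool", "payload": {
  "steps": [
    [0.18,-0.42,0.3,0,0,0,1],
    [0.18,-0.42,0.3,0,0,0,1],
    [0.18,-0.42,0.3,0,0,0,1],
    [0.18,-0.42,0.48,0,0,0,1],
    [0.18,-0.42,0.48,0,0,0,1],
    [0.18,-0.42,0.48,0,0,0,1],
    [0.18,-0.42,0.48,0,0,0,1]
  ]
}}

```text
time: 1.43
tcp_pos: [409.4, -343.9, 76.2]
tcp_rot: [0.989, -0.148, 0.0, 0.0]
ft_force: [-0.6, -0.3, 0.1]
finger_gap: 0.004
```

```bash
python3 - <<'E'
from h import *
shift([409,-341.5,50])
a=r.grab_frame("top");b=r.grab_frame("side")
A=cv2.resize(a[220:300,390:470],None,fx=5,fy=5,interpolation=cv2.INTER_CUBIC)
B=cv2.resize(b[180:260,355:435],None,fx=5,fy=5,interpolation=cv2.INTER_CUBIC)
cv2.imwrite("pics/btn.png",np.hstack([A,B]))
E
```

```text
t 1.4333 tcp [ 409.4 -343.9   76.2] F [-0.6 -0.3  0.1] gap 0.004 yaw -17.0 q [-0.82  0.25 -0.41  0.91 -0.    1.05]
cmd [-0.006 -0.011  0.131]
```

View pics/btn.png

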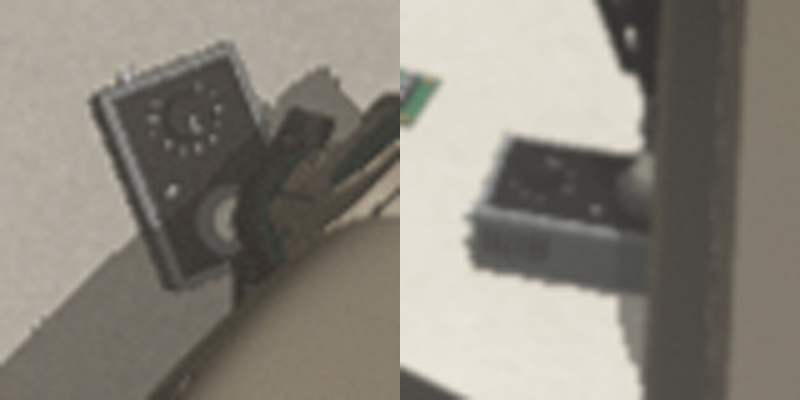

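The crop shows the button partly hidden under the gripper (about (225,220) in the left half), and the tool is over it as measured. I'll go down slowly, watching the force.

Call:
{"api": "servo_tool", "payload": {
  "steps": [
    [0,-0.01,0.03,0,0,0,1],
    [0,-0.01,0.05,0,0,0,1],
    [0,-0.01,0.07,0,0,0,1],
    [0,-0.01,0.08,0,0,0,1],
    [0,-0.01,0.09,0,0,0,1],
    [0,-0.01,0.1,0,0,0,1],
    [0,-0.01,0.1,0,0,0,1]
  ]
}}

```text
time: 2.12
tcp_pos: [410.9, -342.4, 60.5]
tcp_rot: [0.989, -0.147, 0.001, 0.001]
ft_force: [-7.2, 6.7, 33.0]
finger_gap: -0.0
```

Call:
{"api": "servo_tool", "payload": {
  "steps": [
    [0,0,-0.025,0,0,0,1],
    [0,0,-0.025,0,0,0,1]
  ]
}}

```text
time: 2.28
tcp_pos: [410.9, -342.3, 62.6]
tcp_rot: [0.989, -0.147, 0.001, 0.001]
ft_force: [0.3, -1.0, 3.2]
finger_gap: 0.003
```

Call:
{"api": "servo_tool", "payload": {
  "steps": [
    [0,0,-0.015,0,0,0,1],
    [0,0,-0.015,0,0,0,1]
  ]
}}

```text
time: 2.45
tcp_pos: [410.8, -342.2, 64.3]
tcp_rot: [0.989, -0.147, 0.001, 0.001]
ft_force: [0.9, -3.0, 3.3]
finger_gap: -0.003
```

Call:
{"api": "servo_tool", "payload": {
  "steps": [
    [0,0,-0.3,0,0,0,1],
    [0,0,-0.5,0,0,0,1],
    [0,-0.2,-0.5,0,0,0,1],
    [0,-0.4,-0.5,0,0,0,1],
    [0,-0.6,-0.5,0,0,0,1],
    [0,-0.8,-0.5,0,0,0,1],
    [0,-0.9,-0.5,0,0,0,1]
  ]
}}

```text
time: 3.03
tcp_pos: [461.5, -164.6, 162.3]
tcp_rot: [0.989, -0.146, -0.001, -0.001]
ft_force: [0.1, 0.2, 0.0]
finger_gap: -0.002
```

```bash
python3 - <<'E'
from h import *
shift([480,-20,160])
cv2.imwrite("pics/top1.png",r.grab_frame("top"))
E
```

```text
t 3.0333 tcp [ 461.5 -164.6  162.3] F [0.1 0.2 0. ] gap -0.002 yaw -16.7 q [-0.48  0.09 -0.41  1.08  0.    1.39]
cmd [-0.119 -0.719  0.013]
```

View pics/top1.png

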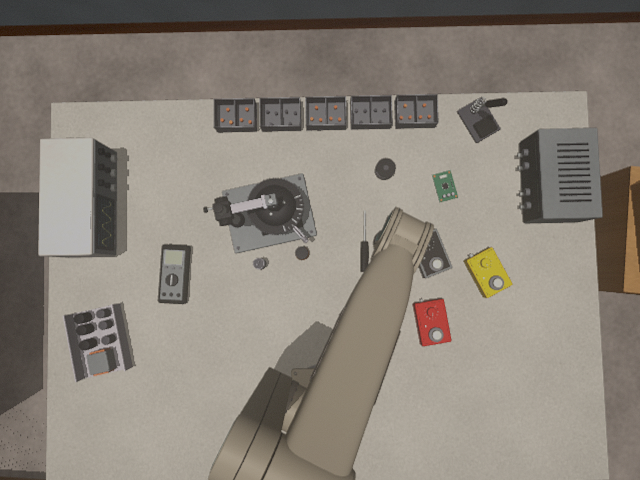

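The picture shows the arm clear of the controller and everything on the bench where it was: box at (432,253), red and yellow boxes untouched. The force record fits a full press: about 3 N on the spring, then a rise to 33 N at the bottom. Next is the lever: the tool goes to its clockwise side, turned in line with it.

Call:
{"api": "servo_tool", "payload": {
  "steps": [
    [0,-0.9,-0.25,0,0,-0.63,1],
    [0,-0.9,-0.25,0,0,-0.63,1],
    [0,-0.9,-0.25,0,0,-0.63,1],
    [0,-0.9,-0.25,0,0,-0.63,1],
    [0,-0.9,-0.25,0,0,-0.63,1],
    [0,-0.9,-0.25,0,0,-0.63,1],
    [0,-0.9,-0.25,0,0,-0.63,1],
    [0,-0.9,-0.25,0,0,-0.63,1],
    [0,-0.9,-0.25,0,0,-0.63,1]
  ]
}}

```text
time: 3.83
tcp_pos: [513.7, 3.8, 212.1]
tcp_rot: [0.94, 0.342, -0.001, -0.001]
ft_force: [0.3, 0.7, 0.5]
finger_gap: 0.001
```

```bash
python3 -c "
from h import *
shift([471.8,77.8,112])"
```

```text
t 3.8333 tcp [513.7   3.8 212.1] F [0.3 0.7 0.5] gap 0.001 yaw 40.0 q [-0.12  0.09 -0.29  1.19  0.    0.75]
cmd [ 0.078 -0.417  0.501]
```

Call:
{"api": "servo_tool", "payload": {
  "steps": [
    [0.08,-0.2,0,0,0,0,1],
    [0.08,-0.42,0,0,0,0,1],
    [0.08,-0.42,0,0,0,0,1],
    [0.08,-0.42,0.2,0,0,0,1],
    [0.08,-0.42,0.35,0,0,0,1],
    [0.08,-0.42,0.45,0,0,0,1],
    [0.08,-0.42,0.5,0,0,0,1],
    [0.08,-0.42,0.5,0,0,0,1]
  ]
}}

```text
time: 4.5
tcp_pos: [470.2, 77.9, 110.3]
tcp_rot: [0.941, 0.34, -0.003, -0.001]
ft_force: [-0.6, -0.8, 0.4]
finger_gap: 0.001
```

```bash
cat >> h.py <<'E'
AX=np.array([584.2,132.6])
def arc(angs,rad=125,z=112):
    s=r.get_state(); M=Ro.from_quat(s["tcp_rot"]).as_matrix(); y0=np.degrees(np.arctan2(M[1,0],M[0,0]))
    d=s["tcp_pos"][:2]-AX; print("t",s["time"],"tcp",s["tcp_pos"].round(1),"rad",np.hypot(*d).round(1),"ang",(np.degrees(np.arctan2(d[1],d[0]))%360).round(1),"yaw",y0.round(1),"F",s["ft_force"].round(1))
    for a,yaw in angs:
        t=np.radians(a); X=[*(AX+rad*np.array([np.cos(t),np.sin(t)])),z]
        print(a,(M.T@(np.array(X)-s["tcp_pos"])/200).round(3),"az",round(-(yaw-y0)/90,3))
E
python3 - <<'E'
from h import *
off=8.4   # asin(18.5/125)
arc([(a-off,a-180) for a in (218,221,224,227,230,233,236,239,242,244)])
a=r.grab_frame("top");b=r.grab_frame("side")
A=cv2.resize(a[170:270,240:330],None,fx=4,fy=4,interpolation=cv2.INTER_CUBIC)
B=cv2.resize(b[200:300,230:330],None,fx=4,fy=4,interpolation=cv2.INTER_CUBIC)
cv2.imwrite("pics/lev1.png",np.hstack([A,B]))
E
```

```text
t 4.5 tcp [470.2  77.9 110.3] rad 126.5 ang 205.6 yaw 39.7 F [-0.6 -0.8  0.4]
209.6 [-0.002  0.044 -0.008] az 0.019
212.6 [-0.007  0.076 -0.009] az -0.014
215.6 [-0.01   0.109 -0.009] az -0.048
218.6 [-0.011  0.142 -0.009] az -0.081
221.6 [-0.011  0.174 -0.009] az -0.114
224.6 [-0.009  0.207 -0.009] az -0.148
227.6 [-0.006  0.239 -0.009] az -0.181
230.6 [-0.     0.272 -0.009] az -0.214
233.6 [ 0.007  0.304 -0.01 ] az -0.248
235.6 [ 0.012  0.325 -0.01 ] az -0.27
```

View pics/lev1.png

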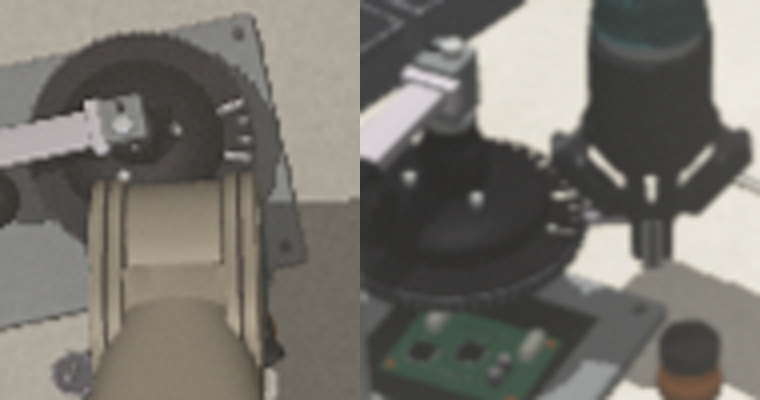

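The crop shows the gripper beside the lever on its clockwise side. The fingertip is at (650,265) with its knuckles clear of the ring, and nothing is touched. I'll push slowly along the arc.

Call:
{"api": "servo_tool", "payload": {
  "steps": [
    [0.005,0.015,0,0,0,0,1],
    [0.003,0.03,0,0,0,0,1],
    [0,0.045,0,0,0,0.015,1],
    [-0.003,0.06,0,0,0,0,1],
    [-0.005,0.076,0,0,0,-0.015,1],
    [-0.007,0.092,0,0,0,-0.03,1],
    [-0.008,0.109,0,0,0,-0.048,1],
    [-0.009,0.125,0,0,0,-0.065,1],
    [-0.009,0.142,0,0,0,-0.081,1],
    [-0.009,0.158,0,0,0,-0.098,1]
  ]
}}

```text
time: 5.43
tcp_pos: [492.8, 52.6, 114.3]
tcp_rot: [0.911, 0.412, 0.001, 0.0]
ft_force: [-0.7, 0.7, 0.0]
finger_gap: -0.003
```

```bash
python3 - <<'E'
from h import *
arc([(a-8.4,a-180) for a in np.arange(230,246,1.5)],126,110)
E
```

```text
t 5.4333 tcp [492.8  52.6 114.3] rad 121.5 ang 221.2 yaw 48.6 F [-0.7  0.7  0. ]
221.6 [-0.023  0.002  0.021] az -0.015
223.1 [-0.025  0.018  0.021] az -0.032
224.6 [-0.026  0.034  0.021] az -0.048
226.1 [-0.027  0.051  0.021] az -0.065
227.6 [-0.028  0.067  0.021] az -0.082
229.1 [-0.028  0.084  0.021] az -0.098
230.6 [-0.027  0.1    0.021] az -0.115
232.1 [-0.027  0.117  0.021] az -0.132
233.6 [-0.025  0.133  0.021] az -0.148
235.1 [-0.024  0.15   0.021] az -0.165
236.6 [-0.022  0.166  0.021] az -0.182
```

```bash
python3 - <<'E'
from h import *
cv2.imwrite("pics/s2.png",r.grab_frame("side"))
a=r.grab_frame("side")
arc([(a-8.4,a-180) for a in (230,233,236,239,242,245)],126,110)
cv2.imwrite("pics/lev2.png",cv2.resize(a[210:300,240:340],None,fx=6,fy=6,interpolation=cv2.INTER_CUBIC))
E
```

```text
t 5.5333 tcp [493.   52.3 114.2] rad 121.5 ang 221.4 yaw 48.5 F [ 0.6 -0.1  0.2]
221.6 [-0.023 -0.     0.021] az -0.016
224.6 [-0.026  0.032  0.021] az -0.05
227.6 [-0.027  0.065  0.021] az -0.083
230.6 [-0.027  0.098  0.021] az -0.116
233.6 [-0.025  0.131  0.021] az -0.15
236.6 [-0.021  0.164  0.021] az -0.183
```

View pics/lev2.png

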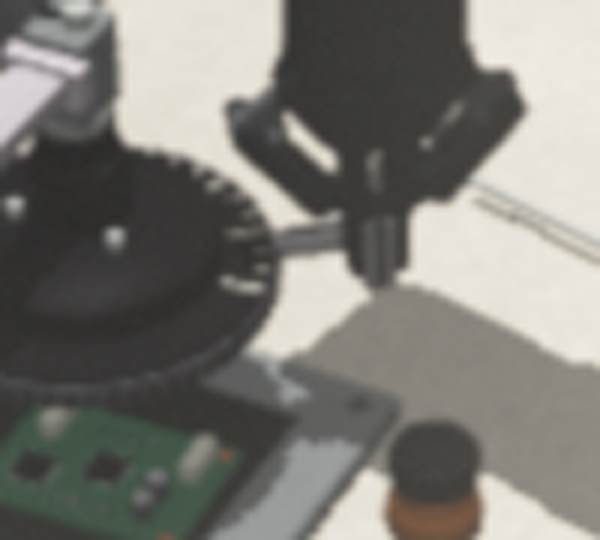

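The side crop shows the fingertip against the camera-side face of the lever at (345,240), clear of the scale. Pushing on.

Call:
{"api": "servo_tool", "payload": {
  "steps": [
    [-0.015,0.015,0.008,0,0,-0.03,1],
    [-0.02,0.032,0.008,0,0,-0.05,1],
    [-0.021,0.048,0.008,0,0,-0.066,1],
    [-0.021,0.065,0.008,0,0,-0.083,1],
    [-0.021,0.081,0.008,0,0,-0.1,1],
    [-0.021,0.098,0.008,0,0,-0.116,1],
    [-0.02,0.114,0.008,0,0,-0.133,1],
    [-0.019,0.131,0.008,0,0,-0.15,1],
    [-0.017,0.147,0.008,0,0,-0.166,1],
    [-0.015,0.164,0.008,0,0,-0.183,1]
  ]
}}

```text
time: 6.37
tcp_pos: [514.3, 28.6, 112.0]
tcp_rot: [0.843, 0.538, -0.0, -0.0]
ft_force: [-1.7, -1.0, 0.2]
finger_gap: 0.004
```

```bash
python3 - <<'E'
from h import *
a=r.grab_frame("side")
arc([(a-8.4,a-180) for a in (246,248,250,252,254,255,256,257,258)],125,112)
# predicted side pixels of lever line for readings
for d in (40,45,50,60):
    t=np.radians(190+11.1+d);print(d,[proj("side",[*(AX+q*np.array([np.cos(t),np.sin(t)])),129.5]) for q in (84,118)])
cv2.imwrite("pics/lev3.png",cv2.resize(a[210:300,240:340],None,fx=6,fy=6,interpolation=cv2.INTER_CUBIC))
E
```

```text
t 6.4167 tcp [515.   28.2 112.1] rad 125.2 ang 236.5 yaw 65.1 F [-0.8 -0.2 -0.2]
237.6 [-0.001  0.012  0.   ] az -0.01
239.6 [-0.003  0.034  0.   ] az -0.032
241.6 [-0.005  0.056  0.   ] az -0.054
243.6 [-0.006  0.078  0.   ] az -0.076
245.6 [-0.006  0.099  0.   ] az -0.099
246.6 [-0.006  0.11   0.   ] az -0.11
247.6 [-0.006  0.121  0.   ] az -0.121
248.6 [-0.005  0.132  0.   ] az -0.132
249.6 [-0.004  0.143  0.   ] az -0.143
40 [(np.float64(284.7), np.float64(244.8)), (np.float64(296.9), np.float64(241.7))]
45 [(np.float64(283.6), np.float64(243.3)), (np.float64(295.3), np.float64(239.5))]
50 [(np.float64(282.2), np.float64(241.8)), (np.float64(293.3), np.float64(237.4))]
60 [(np.float64(278.9), np.float64(239.1)), (np.float64(288.6), np.float64(233.8))]
```

View pics/lev3.png

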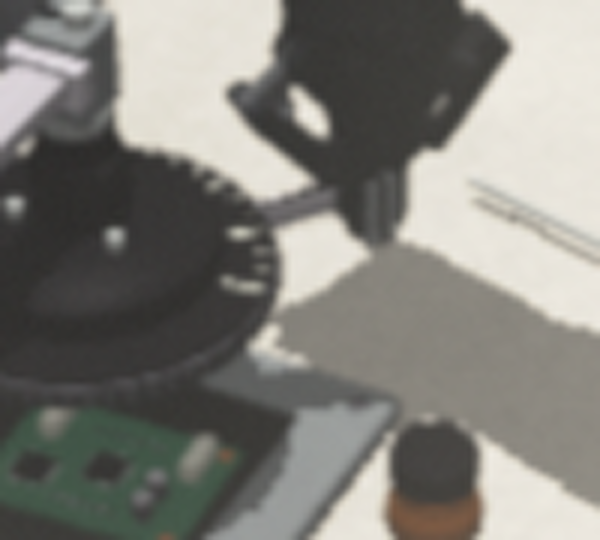

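Side crop: the lever runs (265,215) to (335,195), which matches the projection for about 41-44 degrees. I'll push to about 56, back off, and measure from the top.

Call:
{"api": "servo_tool", "payload": {
  "steps": [
    [-0.001,0.012,0,0,0,-0.01,1],
    [-0.003,0.028,0,0,0,-0.026,1],
    [-0.004,0.045,0,0,0,-0.043,1],
    [-0.006,0.062,0,0,0,-0.06,1],
    [-0.006,0.078,0,0,0,-0.076,1],
    [-0.006,0.094,0,0,0,-0.093,1],
    [-0.006,0.107,0,0,0,-0.107,1],
    [-0.006,0.117,0,0,0,-0.117,1],
    [-0.005,0.125,0,0,0,-0.125,1],
    [-0.005,0.13,0,0,0,-0.13,1]
  ]
}}

```text
time: 7.25
tcp_pos: [537.8, 16.9, 111.8]
tcp_rot: [0.783, 0.621, 0.0, 0.0]
ft_force: [-0.9, 0.5, -0.7]
finger_gap: -0.0
```

```bash
python3 - <<'E'
from h import *
r.grab_frame("side")
arc([(240,77)],125,112)
E
```

```text
t 7.3 tcp [538.   16.9 111.8] rad 124.6 ang 248.2 yaw 76.8 F [-1.   0.2 -0.1]
240 [ 0.018 -0.088 -0.001] az -0.002
```

Call:
{"api": "servo_tool", "payload": {
  "steps": [
    [0,-0.05,0,0,0,0,1],
    [0,-0.1,0,0,0,0,1],
    [0,-0.1,-0.2,0,0,0,1],
    [0,-0.1,-0.4,0,0,0,1],
    [-0.2,-0.1,-0.4,0,0,0,1],
    [-0.4,-0.1,-0.4,0,0,0,1],
    [-0.6,-0.1,-0.4,0,0,0,1],
    [-0.8,-0.1,-0.4,0,0,0,1],
    [-0.9,-0.1,-0.4,0,0,0,1],
    [-0.9,-0.1,-0.4,0,0,0,1]
  ]
}}

```text
time: 8.13
tcp_pos: [475.7, -156.5, 191.9]
tcp_rot: [0.785, 0.619, -0.0, 0.001]
ft_force: [-0.2, 0.5, 0.8]
finger_gap: -0.003
```

```bash
python3 - <<'E'
from h import *
arc([(240,77)],125,112)
a=r.grab_frame("top");cv2.imwrite("pics/t4.png",a)
cv2.imwrite("pics/lev4.png",cv2.resize(a[165:255,255:345],None,fx=6,fy=6,interpolation=cv2.INTER_CUBIC))
E
```

```text
t 8.1333 tcp [ 475.7 -156.5  191.9] rad 308.8 ang 249.4 yaw 76.5 F [-0.2  0.5  0.8]
240 [0.933 0.013 0.398] az -0.005
```

View pics/lev4.png

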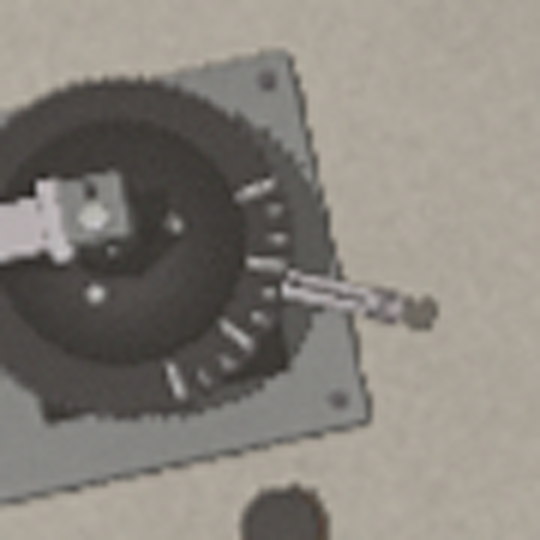

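```bash
cat > m.py <<'E'
from h import *
def prof(img,rads,z,phis):
    g=cv2.cvtColor(img,cv2.COLOR_BGR2GRAY).astype(np.float32); out=[]
    for p in phis:
        t=np.radians(201.1+p); uv=np.array([proj("top",[*(AX+q*np.array([np.cos(t),np.sin(t)])),z]) for q in rads],np.float32)
        out.append(cv2.remap(g,uv[:,:1],uv[:,1:],cv2.INTER_LINEAR).mean())
    return np.array(out)
def run(img,lo,hi):
    ph=np.arange(lo,hi,.5)
    for n,rad,z in (("mark",np.arange(64,78,1),131),):
        for m in (0,30,60,90):
            q=np.arange(m-4,m+4.01,.25); v=prof(img,rad,z,q); w=np.clip(v-np.percentile(v,40),0,None); print("mark",m,((w*q).sum()/w.sum()).round(2))
    for rr in ((86,96),(96,106),(106,117)):
        v=prof(img,np.arange(*rr),129.5,ph); print(rr,dict(zip(ph,v.round().astype(int))))
E
python3 -c "
from m import *
run(cv2.imread('pics/t4.png'),49,63)"
```

```text
mark 0 -0.3
mark 30 30.14
mark 60 60.93
mark 90 90.97
(86, 96) {np.float64(49.0): np.int64(86), np.float64(49.5): np.int64(89), np.float64(50.0): np.int64(97), np.float64(50.5): np.int64(110), np.float64(51.0): np.int64(122), np.float64(51.5): np.int64(138), np.float64(52.0): np.int64(152), np.float64(52.5): np.int64(162), np.float64(53.0): np.int64(166), np.float64(53.5): np.int64(162), np.float64(54.0): np.int64(152), np.float64(54.5): np.int64(138), np.float64(55.0): np.int64(128), np.float64(55.5): np.int64(121), np.float64(56.0): np.int64(123), np.float64(56.5): np.int64(132), np.float64(57.0): np.int64(142), np.float64(57.5): np.int64(151), np.float64(58.0): np.int64(153), np.float64(58.5): np.int64(140), np.float64(59.0): np.int64(122), np.float64(59.5): np.int64(103), np.float64(60.0): np.int64(89), np.float64(60.5): np.int64(88), np.float64(61.0): np.int64(87), np.float64(61.5): np.int64(87), np.float64(62.0): np.int64(88), np.float64(62.5): np.int64(88)}
(96, 106) {np.float64(49.0): np.int64(115), np.float64(49.5): np.int64(108), np.float64(50.0): np.int64(104), np.float64(
[... 1045 characters left out ...]
4(137), np.float64(52.5): np.int64(145), np.float64(53.0): np.int64(153), np.float64(53.5): np.int64(156), np.float64(54.0): np.int64(147), np.float64(54.5): np.int64(130), np.float64(55.0): np.int64(117), np.float64(55.5): np.int64(120), np.float64(56.0): np.int64(133), np.float64(56.5): np.int64(148), np.float64(57.0): np.int64(158), np.float64(57.5): np.int64(158), np.float64(58.0): np.int64(155), np.float64(58.5): np.int64(148), np.float64(59.0): np.int64(146), np.float64(59.5): np.int64(145), np.float64(60.0): np.int64(152), np.float64(60.5): np.int64(156), np.float64(61.0): np.int64(160), np.float64(61.5): np.int64(161), np.float64(62.0): np.int64(160), np.float64(62.5): np.int64(160)}
```

Top crop: the lever's line runs (288,282) to (365,300), one short mark before the 60 mark at (265,262). The profile against the printed marks gives about 55.0 degrees, so another 5 degrees is needed: pusher from 248.2 to 253.2. Going back behind the lever.

Call:
{"api": "servo_tool", "payload": {
  "steps": [
    [0.2,0,0,0,0,0,1],
    [0.4,0,0,0,0,0,1],
    [0.6,0,0,0,0,0,1],
    [0.8,0,0,0,0,0,1],
    [0.9,0,0,0,0,0,1],
    [0.9,0,0.1,0,0,0,1],
    [0.9,0,0.2,0,0,0,1],
    [0.9,0,0.3,0,0,0,1],
    [0.9,0,0.4,0,0,0,1],
    [0.9,0,0.4,0,0,0,1]
  ]
}}

```text
time: 9.02
tcp_pos: [513.6, 23.6, 107.7]
tcp_rot: [0.783, 0.622, -0.003, -0.003]
ft_force: [-0.2, 1.0, -0.7]
finger_gap: -0.001
```

```bash
python3 - <<'E'
from h import *
r.grab_frame("side")
arc([(a,a-171.6) for a in (243,245,247,248.2,249.5,251,252.2,253.2)],124.6,112)
E
```

```text
t 9.0667 tcp [515.   23.3 109.6] rad 129.4 ang 237.7 yaw 76.9 F [-0.  -0.5 -0.4]
243 [ 0.006  0.063 -0.012] az 0.061
245 [ 0.001  0.085 -0.012] az 0.039
247 [-0.003  0.106 -0.013] az 0.017
248.2 [-0.005  0.119 -0.013] az 0.004
249.5 [-0.007  0.133 -0.013] az -0.011
251 [-0.009  0.149 -0.013] az -0.028
252.2 [-0.01   0.162 -0.013] az -0.041
253.2 [-0.011  0.173 -0.013] az -0.052
```

Call:
{"api": "servo_tool", "payload": {
  "steps": [
    [0.006,0.03,0,0,0,0,1],
    [0.003,0.06,0,0,0,0,1],
    [0,0.08,0,0,0,0,1],
    [0,0.095,0,0,0,0,1],
    [0,0.105,0,0,0,0,1],
    [0,0.105,0,0,0,0,1],
    [0,0.105,0,0,0,0,1]
  ]
}}

```text
time: 9.65
tcp_pos: [539.0, 16.6, 111.9]
tcp_rot: [0.784, 0.621, 0.0, 0.0]
ft_force: [-0.3, -0.4, -0.3]
finger_gap: -0.002
```

```bash
python3 - <<'E'
from h import *
arc([(a,a-171.6) for a in (248.2,249.5,251,252.2,253.2)],124.6,112)
E
```

```text
t 9.65 tcp [539.   16.6 111.9] rad 124.5 ang 248.7 yaw 76.8 F [-0.3 -0.4 -0.3]
248.2 [ 0.    -0.006 -0.   ] az 0.002
249.5 [-0.002  0.008 -0.   ] az -0.012
251 [-0.003  0.025 -0.   ] az -0.029
252.2 [-0.005  0.038 -0.   ] az -0.042
253.2 [-0.005  0.049 -0.   ] az -0.053
```

Call:
{"api": "servo_tool", "payload": {
  "steps": [
    [-0.001,0.008,0,0,0,-0.01,1],
    [-0.002,0.016,0,0,0,-0.02,1],
    [-0.003,0.025,0,0,0,-0.029,1],
    [-0.004,0.032,0,0,0,-0.036,1],
    [-0.005,0.038,0,0,0,-0.042,1],
    [-0.005,0.043,0,0,0,-0.047,1],
    [-0.005,0.046,0,0,0,-0.05,1],
    [-0.005,0.046,0,0,0,-0.05,1]
  ]
}}

```text
time: 10.32
tcp_pos: [547.5, 13.6, 111.6]
tcp_rot: [0.759, 0.652, -0.0, 0.0]
ft_force: [-0.6, -0.9, 0.1]
finger_gap: -0.0
```

```bash
python3 - <<'E'
from h import *
arc([(240,77)],125,112)
E
```

```text
t 10.3167 tcp [547.5  13.6 111.6] rad 124.5 ang 252.9 yaw 81.3 F [-0.6 -0.9  0.1]
240 [ 0.034 -0.136 -0.002] az 0.048
```

Call:
{"api": "servo_tool", "payload": {
  "steps": [
    [0,-0.05,0,0,0,0,1],
    [0,-0.1,0,0,0,0,1],
    [0,-0.1,-0.2,0,0,0,1],
    [0,-0.1,-0.4,0,0,0,1],
    [-0.2,-0.1,-0.4,0,0,0,1],
    [-0.4,-0.1,-0.4,0,0,0,1],
    [-0.6,-0.1,-0.4,0,0,0,1],
    [-0.8,-0.1,-0.4,0,0,0,1],
    [-0.9,-0.1,-0.4,0,0,0,1],
    [-0.9,-0.1,-0.4,0,0,0,1]
  ]
}}

```text
time: 11.15
tcp_pos: [499.2, -164.4, 191.9]
tcp_rot: [0.76, 0.65, -0.0, 0.001]
ft_force: [1.1, -0.6, -0.6]
finger_gap: 0.0
```

```bash
python3 - <<'E'
from m import *
a=r.grab_frame("top");cv2.imwrite("pics/t5.png",a)
run(a,58,64)
cv2.imwrite("pics/lev5.png",cv2.resize(a[175:265,265:355],None,fx=6,fy=6,interpolation=cv2.INTER_CUBIC))
E
```

```text
mark 0 -0.3
mark 30 30.17
mark 60 60.91
mark 90 90.98
(86, 96) {np.float64(58.0): np.int64(163), np.float64(58.5): np.int64(148), np.float64(59.0): np.int64(129), np.float64(59.5): np.int64(109), np.float64(60.0): np.int64(102), np.float64(60.5): np.int64(113), np.float64(61.0): np.int64(125), np.float64(61.5): np.int64(138), np.float64(62.0): np.int64(145), np.float64(62.5): np.int64(147), np.float64(63.0): np.int64(150), np.float64(63.5): np.int64(147)}
(96, 106) {np.float64(58.0): np.int64(159), np.float64(58.5): np.int64(158), np.float64(59.0): np.int64(150), np.float64(59.5): np.int64(139), np.float64(60.0): np.int64(131), np.float64(60.5): np.int64(126), np.float64(61.0): np.int64(134), np.float64(61.5): np.int64(146), np.float64(62.0): np.int64(157), np.float64(62.5): np.int64(153), np.float64(63.0): np.int64(137), np.float64(63.5): np.int64(120)}
(106, 117) {np.float64(58.0): np.int64(163), np.float64(58.5): np.int64(157), np.float64(59.0): np.int64(136), np.float64(59.5): np.int64(114), np.float64(60.0): np.int64(109), np.float64(60.5): np.int64(123), np.float64(61.0): np.int64(139), np.float64(61.5): np.int64(152), np.float64(62.0): np.int64(158), np.float64(62.5): np.int64(165), np.float64(63.0): np.int64(166), np.float64(63.5): np.int64(164)}
```

View pics/lev5.png

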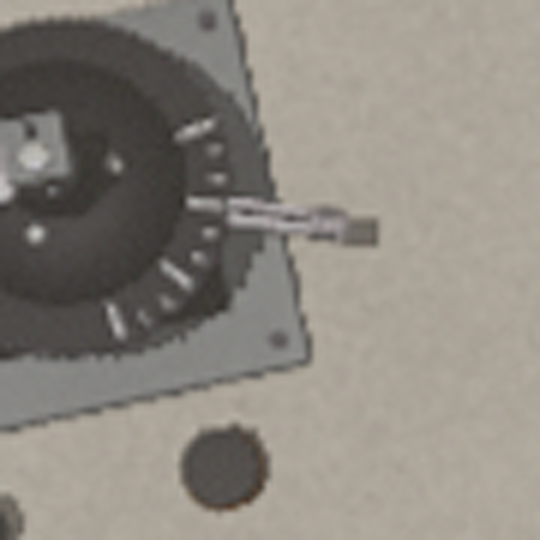

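Top crop: the lever's line (230,208)-(310,220) continues the third long mark (188,201)-(225,206). The profile puts it at 59.6 ± 0.3 degrees. Last check: is the light on, and is anything else displaced?

```bash
python3 - <<'E'
from h import *
s0=cv2.imread("pics/side0.png"); s=r.grab_frame("side")
print("board px mean before/after",s0[280:300,240:275].mean().round(1),s[280:300,240:275].mean().round(1))
t0=cv2.imread("pics/top0.png");t1=cv2.imread("pics/t5.png")
for n,(u,v,w) in dict(button=(437,264,3),led=(424,258,2),jar=(302,253,9),cap=(261,263,9),spool=(385,169,12),meter=(175,273,25),spare=(445,186,14),driver=(364,240,12)).items():
    print(n,t0[v-w:v+w,u-w:u+w].mean((0,1)).round(),t1[v-w:v+w,u-w:u+w].mean((0,1)).round(),"absdiff",cv2.absdiff(t0,t1)[v-w:v+w,u-w:u+w].mean().round(1))
crop=lambda i:cv2.resize(i[200:340,190:330],None,fx=2.8,fy=2.8,interpolation=cv2.INTER_CUBIC)
cv2.imwrite("pics/cmp.png",np.hstack([crop(s0),crop(s)])); print(r.get_state()["time"])
E
```

```text
board px mean before/after 71.8 77.6
button [181. 188. 190.] [176. 183. 185.] absdiff 5.0
led [89. 93. 97.] [81. 87. 91.] absdiff 6.6
jar [116. 124. 130.] [112. 120. 126.] absdiff 4.0
cap [133. 140. 146.] [129. 136. 141.] absdiff 4.0
spool [105. 112. 117.] [101. 108. 113.] absdiff 4.5
meter [128. 137. 140.] [125. 133. 136.] absdiff 4.0
spare [119. 137. 125.] [115. 133. 120.] absdiff 4.7
driver [145. 156. 162.] [119. 129. 135.] absdiff 26.7
11.25
```

View pics/cmp.png

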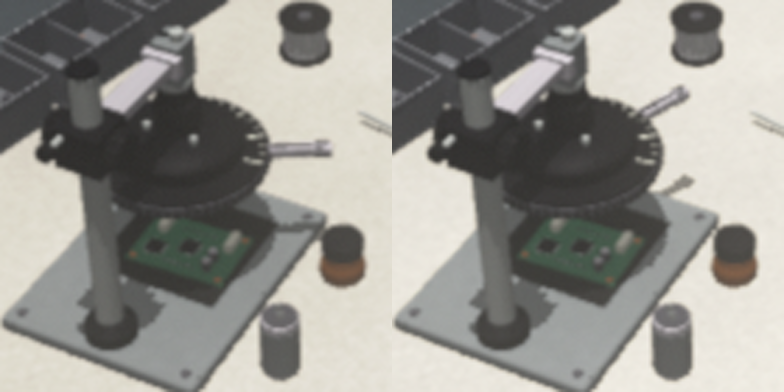

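```bash
python3 - <<'E'
from h import *
s0=cv2.imread("pics/side0.png"); s=r.grab_frame("side"); 
m=lambda i,v,u,w:i[v-w:v+w,u-w:u+w].mean().round(1)
for n,p in dict(board=(288,255,6),baseunder=(303,262,3),base_front=(322,250,4),base_left=(305,207,4),bench=(400,400,8),bench2=(330,120,8),meter=(395,220,6),jarcap=(287,312,3)).items(): print(n,m(s0,*p),m(s,*p))
E
```

```text
board 69.5 75.0
baseunder 62.5 67.1
base_front 150.9 162.0
base_left 152.1 163.2
bench 224.4 233.4
bench2 217.6 228.4
meter 127.3 136.6
jarcap 71.9 76.6
```

```bash
python3 -c "
from bench import r
r.job_done(); print(r.get_state()['time'])"
```

```text
the job is handed in; nothing more can be done
the job is handed in; nothing more can be done
```

I pressed the white button on the grey control box, then pushed the polariser lever counter-clockwise to the 60 mark. I handed the job in at about 11.3 s with the arm well clear of everything.

**Button:** It went to its stop. The force was about 3 N while on the spring, then 33 N at the bottom. That is well over the 5 N needed and under the 40 N limit. I could not confirm from the pictures that the light came on: between the first and last side pictures the whole scene brightened evenly by about 4 to 8 %, and no lamp was visible.

**Polariser:** I pushed it with the shut fingertips, in stages, and never pinched it. In the last top picture the line stands at about 59.6 degrees (± 0.3) against the printed marks. The forces I read at the end of each push were 2 N or less.

**Other things:** The jar, capacitor, spool, multimeter and spare board showed no movement in the before-and-after pictures, and the board under the lens looked unmoved in the side view. The screwdriver check disagreed: its patch in the top picture was darker than before. I took that to be the arm's shadow or the arm itself and did not look closer. The tool stayed well above bench height there.

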